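Set the needle valve a quarter turn off its seat

ROBOT

A 6-joint arm with a two-finger parallel gripper is mounted at the origin on the work surface; the furniture and walls round the work are solid. World frame = base frame: x ahead of the robot, y to its left, z up, the work surface at z = 0. Lengths are in m, angles in rad, forces in N, time in s.
With the tool pointing down it reaches from about 0.35 to 0.775 m from the base axis. Payload 5.5 kg.
Tool frame: the origin (TCP) lies on the mounting face of the last link; the fingertips stand 173 mm ahead of it and the grasp point (between the pads) lies 155 mm ahead of it; z points along the fingers, y is the line along which they close (so a half turn about z gives the same grasp; the last joint's range is limited). The gripper opens to 85 mm and grips with 20 to 120 N. Pads are 22 mm wide; open, the fingers measure 114 mm over their backs; the gripper's body (76 mm by 85 mm) begins 54 mm behind the grasp point. The pads swing forward as they close: fully open they stand 13 mm farther back than shut.
Start: joints at [1.053, 0.313, 0.046, 1.304, 0, 1.431], TCP at [0.212, 0.534, 0.405] pointing down, gripper open.
Joint ranges: [-2.76, 2.76], [-0.86, 1.69], [-1.03, 1.26], [-2.2, 2.34], [-1.47, 1.5], [-3.14, 3.14]. Speed limits (rad/s): [2.57, 2.57, 3.14, 3.14, 3.14, 3.14].

INTERFACE

Orientations are given as a 3x3 rotation matrix whose columns are the frame's x, y, z axes.
In Python, from rig import read_state, get_image, camera_params, hand_in, cut_out, tip_of gives the robot as it stands. The module is installed in compiled form; this text tells all that it offers.
- The arm moves only by the tool apply_moves, never from a script. Its argument "rows" is a list of rows, each a list of 7 numbers: the shift along the world's x, y, z in m, then the turn, a rotation vector about the world's x, y, z in degrees, then the opening, from -1 (shut) to 1 (fully open). A call has exactly 10 rows; each row is the pose to reach, as a shift and turn from the pose commanded when the call began; what a row does not reach only later rows make up. A row lasts 1/12 s, in which the tool goes at most 41.7 mm and 7.16 degrees, less where a joint would pass 70% of its speed; a pose out of reach is approached as far as the arm can. A call with a gripper value outside its range is refused whole. The fingers move at their own pace and stop on an object; the grip force is fixed at half the most. Time passes only in rows, so rows that repeat a pose let the fingers close, or fill a call up. It gives the time, the measured TCP pose, the force, the opening and the grip force at its end, in the units of the state.
- read_state(): the state, without advancing time (a new reading comes with each control period).
- get_image(name): name is "scene" or "side" or "wrist"; returns (picture, depth): 384x512x3 uint8, red, green, blue; 384x512 float32, m along the optical axis (not along the pixel's ray), 0 where there is no reading.
- camera_params(name): a dict with "intrinsics" (3x3 intrinsics, pixels), "T" (4x4, takes a point from camera to world coordinates). Camera axes: x right, y down, z forward; pixel columns grow to the right and rows downward; lengths in m; the calibration is good to about 2 mm. A picture is of the moment at which its call begins: read the wrist's pose just before it. camera_params takes no time and is no camera call; for the wrist camera it gives the pose at the moment of the call.
- hand_in(): hands the job in; it is judged then, once.
Trained networks look in the newest picture that a camera, given by its name, has taken for a name from the list of things; names that differ only in an ending like _2 or _b are one class to them, and where a whole thing is asked for, a point or a joint stands for the part that bears it (a point fixed in the world has none). Each returns a list of dicts, best first, with "p" (0 to 1); they miss things now and then, are a little off and sometimes report something else, mostly with a low value. They report only what shows in the picture. A call takes as long as a camera call.
- cut_out(target, camera): "pixels" (384x512 bool, what is visible of it) and "box" ([left, top, right, bottom] in pixels, round what is visible of it).
- tip_of(target, camera): "point" ([column, row] in pixels: a listed point, or the origin of a listed thing).
The state is a dict: "t": time; "qpos": joint angles; "joint_vel": joint speeds; "effort": joint torques, N m; "position": TCP position; "eef_rot": TCP orientation; "force": force on the tool from outside, world axes, zero at the start; "wrist_torque": the same for the moment, N m; "opening": opening from 0.0 (shut) to 1.0 (fully open); "grip_force": force on a finger pad.
Only numpy, scipy, OpenCV 4.12 (cv2) and the standard library are available. Lean on these libraries where they do the work, as an engineer would, in place of code of your own. Each camera call takes 0.05 s, during which the arm holds its last target. There are 200 camera calls.

TASK

On the air valve block, first press the red vent button fully down and let it spring back. Then turn the black thumbscrew clockwise until it seats, back it off a quarter turn, and finish holding it there: the program ends with the fingers still gripping the thumbscrew. Do not disturb the loose things on the bench.

Things in the scene. Friction and masses are not known exactly. Their poses are not given: they have to be found in the camera images.
- valve_block: Aluminium air valve block fixed to the bench, 150 x 50 mm, top 56 mm above the bench, on a dark plate 160 x 84 x 6 mm. Origin: centre of the underside; x along its length, z up. On its top: red vent button 45 mm towards -x, black thumbscrew in a brass gland 45 mm towards +x. The gauge on its +y side stays below 50 mm. A vice 136 mm high stands to its left, nearer the robot
- cabinet_top (a point): Middle of the top handle of the grey drawer cabinet, 244 mm above the bench, to the right of the valve block: an obstacle 165 mm deep (x), 300 mm wide (y), centred below this point. An arm that swings over from the right must pass above it
- vent_button_top (a point): Centre of the top of the red vent button's round cap (26 mm across), 78 mm above the bench when it is up; the fixed black housing round it, 42 mm across, ends 10 mm below the cap's top. It is pressed straight down; z up
- vent_button (a joint): How far the vent button is pressed: 0 up, 0.006 m fully down. Its spring takes 1.5 N to start and 5 N to be fully down, and pushes it up again
- screw_head: Black thumbscrew head: upright flat bar 42 mm long, 12 mm thick, 30 mm tall, white mark on top at one end. Origin: centre of the bar, on the screw's upright axis, 94 mm above the bench; it does not rise or sink in turning. x along the bar (marked end at -x), y across it, z up. The gland below ends 68 mm above the bench. Gripped across its thickness from above, it turns with the fingers
- needle_screw (a joint): How far the thumbscrew is open, rad: 0 = seated (hard stop, bar along the block's length, marked end towards the button), growing anticlockwise seen from above, at most 4.2; a quarter turn is 1.571. It starts 0.9 to 2.6 open, turns against light friction (about 0.06 N m) and stays where it is left
- brass_elbow: Loose brass pipe elbow, 56 x 56 x 31 mm, lying on the bench; origin at the centre of its underside. A bystander
- wax_tin: Loose round green tin, 70 mm across, 38 mm high; origin at the centre of its underside. A bystander
- tape_black: Loose roll of black tape, 66 mm across, 19 mm high, lying flat; origin at the centre of its underside. A bystander

How it is judged:
By the outcome, as a careful person would: the job done as asked, in the order asked, and still so for the second after the job is handed in, while the arm keeps its last pose, push and grip.
It also fails if it takes over 61 s, if anything falls off the work surface, if the arm or the gripper's body presses on something with over 40 N, if the wrist force passes 120 N, or if a joint passes its speed limit or range.

## Working session

There is one attempt and no reset: what is moved stays moved. The work goes in short steps, Python scripts to look and compute and a tool call to move; the robot and the scene stay as the last step left them, time stands still between calls to the robot, and variables do not carry over. Pictures are saved under pics/ and viewed, at most 10 in all, crops included, and the job is handed in when it is done.

Besides the shell and the picture viewer there is one more tool, called after "Request:" by a JSON object that holds its "fn" and its "kwargs". apply_moves: Moves the arm, as the interface text tells. Its arguments: {"type":"object","properties":{"rows":{"type":"array"}},"required":["rows"]}

```bash
mkdir -p pics
cat > h.py <<'E'
import numpy as np, cv2
from rig import *
def look(cam, names, save=None):
    P=camera_params(cam); K,T=np.array(P["intrinsics"]),np.array(P["T"])
    im,d=get_image(cam)
    if save: cv2.imwrite(save,im[:,:,::-1])
    out={}
    for n in names:
        for r in tip_of(n,cam)[:1]:
            u,v=r["point"]; ray=T[:3,:3]@np.linalg.inv(K)@[u,v,1]
            dd=d[int(round(v)),int(round(u))]
            out[n]=(T[:3,3],ray); print(cam,n,round(r["p"],2),np.round([u,v],1),"depth pt",np.round(T[:3,3]+ray*dd,4))
    return im,d,K,T,out
def tri(rs):
    A=np.zeros((3,3));b=np.zeros(3)
    for o,r in rs:
        r=r/np.linalg.norm(r);M=np.eye(3)-np.outer(r,r);A+=M;b+=M@o
    return np.linalg.solve(A,b)
E
python3 - <<'E'
from h import *
N=["valve_block","vent_button_top","screw_head","brass_elbow","wax_tin","tape_black","cabinet_top"]
R={}
s=read_state();print(np.round(s["position"],3),np.round(s["eef_rot"],2).tolist(),s["t"])
ims=[]
for c in("scene","side","wrist"):
    im,d,K,T,o=look(c,N);ims.append(im);print(np.round(T[:3,3],3))
    for k,v in o.items():R.setdefault(k,[]).append(v)
for k,v in R.items():
    if len(v)>1:print(k,np.round(tri(v),4))
cv2.imwrite("pics/a.png",ims[0][:,:,::-1]);cv2.imwrite("pics/b.png",ims[1][:,:,::-1]);cv2.imwrite("pics/c.png",ims[2][:,:,::-1])
E
```

```text
[0.212 0.534 0.404] [[-0.93, 0.37, -0.0], [0.37, 0.93, -0.0], [0.0, -0.0, -1.0]] 0.0
scene valve_block 0.66 [233.4 214.4] depth pt [0.514  0.2896 0.0263]
scene vent_button_top 0.55 [217.  197.4] depth pt [0.479  0.3063 0.0783]
scene screw_head 0.8 [242.1 176.3] depth pt [0.5614 0.3208 0.1021]
scene brass_elbow 0.81 [184. 262.] depth pt [0.3324 0.2116 0.0164]
scene wax_tin 0.95 [276.6 321.9] depth pt [ 0.3751 -0.0482  0.031 ]
scene tape_black 0.77 [239.4 280.7] depth pt [0.3935 0.0938 0.0174]
scene cabinet_top 0.84 [337.3 184. ] depth pt [ 0.5404 -0.0039  0.2417]
[-0.052 -0.534  0.689]
side valve_block 0.29 [311.7 190.8] depth pt [0.5502 0.0557 0.2084]
side vent_button_top 0.57 [260.7 195. ] depth pt [0.4843 0.3152 0.0748]
side screw_head 0.54 [230.9 310.9] depth pt [ 0.3866 -0.0535  0.0293]
side brass_elbow 0.73 [205.1 242.1] depth pt [0.3428 0.2009 0.0194]
side wax_tin 0.76 [230.3 309.6] depth pt [ 0.3855 -0.0563  0.0348]
side tape_black 0.91 [230.5 274.4] depth pt [0.3932 0.0742 0.0168]
side cabinet_top 0.82 [309.6 187.9] depth pt [0.5491 0.0691 0.2082]
[ 0.362 -0.724  0.597]
[0.146 0.561 0.373]
valve_block [ 0.6086  0.4    -0.0108]
vent_button_top [0.4837 0.3135 0.0745]
screw_head [ 0.3596 -0.0767  0.2189]
brass_elbow [0.3419 0.2298 0.0007]
wax_tin [ 0.3858 -0.0359  0.0162]
tape_black [0.3961 0.0975 0.0061]
cabinet_top [ 0.5297 -0.0135  0.2492]
```

View pics/a.png

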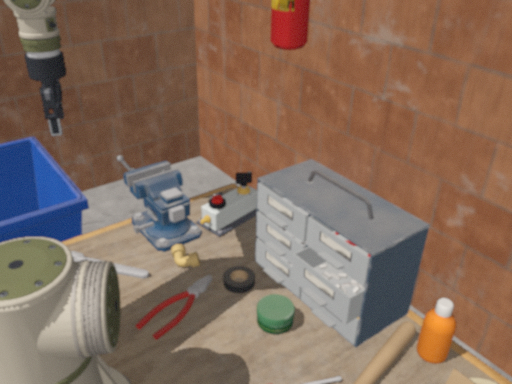

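View pics/b.png

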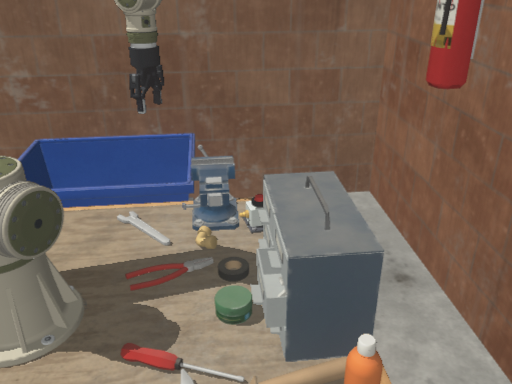

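The scene picture shows the red button at (217,200) and the black screw at (243,178). In the side view the cabinet hides the screw, so I'll bring the wrist camera over the block.

Request:
{"fn": "apply_moves", "kwargs": {"rows": [[0.03, -0.02, 0.02, 0, 0, 0, 1], [0.06, -0.04, 0.03, 0, 0, 0, 1], [0.09, -0.065, 0.03, 0, 0, 0, 1], [0.12, -0.09, 0.03, 0, 0, 0, 1], [0.15, -0.11, 0.03, 0, 0, 0, 1], [0.18, -0.135, 0.03, 0, 0, 0, 1], [0.21, -0.155, 0.03, 0, 0, 0, 1], [0.24, -0.175, 0.03, 0, 0, 0, 1], [0.27, -0.2, 0.03, 0, 0, 0, 1], [0.3, -0.22, 0.03, 0, 0, 0, 1]]}}

```text
t: 2.03
position: [0.5134, 0.3128, 0.4349]
eef_rot: [[-0.929, 0.369, 0.0], [0.369, 0.929, -0.0], [-0.0, 0.0, -1.0]]
force: [-0.1, 1.0, 0.1]
opening: 0.994
grip_force: 0.0
```

Run:
```python
from h import *
im,d,K,T,o=look("wrist",["valve_block","vent_button_top","screw_head"],"pics/d.png")
s=read_state();print(np.round(s["position"],3),np.round(s["eef_rot"],2).tolist(),s["t"],np.round(s["qpos"],2));print(np.round(T,3))
```

```text
wrist valve_block 0.78 [255.3 158.9] depth pt [0.5102 0.3187 0.0564]
wrist vent_button_top 0.88 [238. 130.] depth pt [0.4744 0.3149 0.0776]
wrist screw_head 0.88 [286.6 215.5] depth pt [0.5605 0.3292 0.1086]
[0.513 0.314 0.434] [[-0.93, 0.37, -0.0], [0.37, 0.93, 0.0], [0.0, -0.0, -1.0]] 2.2333 [0.42 0.36 0.19 1.4  0.   0.8 ]
[[ 0.369  0.893  0.257  0.447]
 [ 0.929 -0.355 -0.102  0.339]
 [-0.     0.276 -0.961  0.403]
 [ 0.     0.     0.     1.   ]]
```

View pics/d.png

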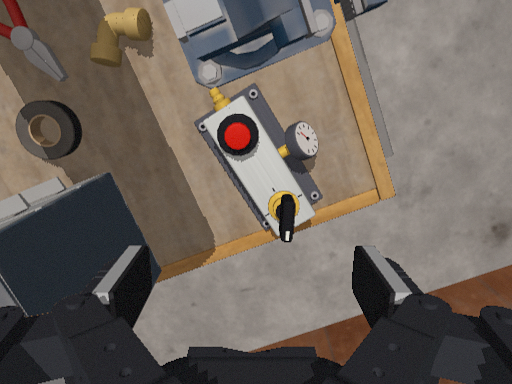

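The wrist picture shows the button at (238,135) and the screw at (287,213), with its white mark at about (288,237), facing away from the button. Next I'll measure the bar and block axes from depth.

```bash
cat >> h.py <<'E'
def cloud(d,K,T):
    v,u=np.mgrid[:384,:512]; p=np.stack([u,v,np.ones_like(u)],-1)@np.linalg.inv(K).T*d[...,None]
    return p@T[:3,:3].T+T[:3,3]
def measure():
    im,d,K,T,o=look("wrist",["vent_button_top","screw_head"])
    P=cloud(d,K,T); near=lambda c,r:(np.hypot(P[...,0]-c[0],P[...,1]-c[1])<r)
    hs=im.astype(int); 
    m=near((.475,.316),.035)&(P[...,2]>.07)&(hs[...,0]>120)&(hs[...,1]<80)
    B=P[m]; b=(np.percentile(B,2,0)+np.percentile(B,98,0))/2; print("button n",m.sum(),b.round(4),np.ptp(B,0).round(4))
    m=near((.56,.33),.045)&(P[...,2]>.104)&(d>0)
    S=P[m]; r=cv2.minAreaRect((S[:,:2]*1000).astype(np.float32)); 
    bx=cv2.boxPoints(r); e=[bx[1]-bx[0],bx[2]-bx[1]]; e=max(e,key=np.linalg.norm)
    w=m&(im.min(2)>150); W=P[w][:,:2].mean(0)*1000
    e=e*np.sign(e@(W-r[0])); a=np.degrees(np.arctan2(e[1],e[0]))
    print("screw c",np.round(r[0],1),np.round(r[1],1),"z",np.median(S[:,2]).round(4),"mark",W.round(1),w.sum(),"mark dir deg",a.round(1))
    m=near((.517,.322),.1)&(abs(P[...,2]-.056)<.004)
    r2=cv2.minAreaRect((P[m][:,:2]*1000).astype(np.float32)); print("blocktop",r2,np.median(P[m][:,2]))
    bb=np.degrees(np.arctan2(r[0][1]-b[1]*1000,r[0][0]-b[0]*1000)); print("axis deg",bb,"dist",np.hypot(*(np.array(r[0])-b[:2]*1000)))
    print("open rad",np.radians((a-bb-180)%360))
    return o
E
python3 - <<'E'
from h import *
measure()
E
```

```text
wrist vent_button_top 0.89 [238.9 134.8] depth pt [0.4779 0.315  0.0774]
wrist screw_head 0.67 [285.  217.6] depth pt [0.5615 0.3279 0.1067]
button n 537 [0.4792 0.3117 0.0768] [0.024  0.0249 0.0093]
screw c [556.7 339.4] [24.6 72.2] z 0.2979 mark [579.6 322.8] 29 mark dir deg -42.0
blocktop ((521.988525390625, 330.185546875), (149.39805603027344, 71.13874053955078), 10.544991493225098) 0.05526830050894041
axis deg 19.622933960904625 dist 82.26163727132804
open rad 2.066098296821636
```

Request:
{"fn": "apply_moves", "kwargs": {"rows": [[-0.02, 0.01, 0, 0, 0, 0, -1], [-0.04, 0.02, 0, 0, 0, 0, -1], [-0.05, 0.02, 0, 0, 0, 0, -1], [-0.05, 0.02, 0, 0, 0, 0, -1], [-0.05, 0.02, 0, 0, 0, 0, -1], [-0.05, 0.02, 0, 0, 0, 0, -1], [-0.05, 0.02, 0, 0, 0, 0, -1], [-0.05, 0.02, 0, 0, 0, 0, -1], [-0.05, 0.02, 0, 0, 0, 0, -1], [-0.05, 0.02, 0, 0, 0, 0, -1]]}}

```text
t: 3.22
position: [0.4626, 0.3342, 0.4345]
eef_rot: [[-0.929, 0.37, -0.0], [0.37, 0.929, -0.0], [0.0, -0.0, -1.0]]
force: [0.3, -0.2, 0.1]
opening: -0.0
grip_force: 0.0
```

Run:
```python
from h import *
s=read_state();print(s["position"].round(4) if hasattr(s["position"],"round") else s["position"])
measure()
```

```text
[0.4626 0.3342 0.4345]
wrist vent_button_top 0.73 [237.4 192.1] depth pt [0.4799 0.3126 0.078 ]
wrist screw_head 0.68 [286.1 270.1] depth pt [0.4602 0.3494 0.2895]
button n 491 [0.479  0.3121 0.0755] [0.0243 0.0248 0.0091]
screw c [559.6 336.5] [ 6.1 21.2] z 0.1075 mark [nan nan] 0 mark dir deg nan
blocktop ((519.138427734375, 328.89129638671875), (154.57608032226562, 68.93533325195312), 27.59602165222168) 0.05524544088556291
axis deg 16.80977831541206 dist 84.22974572224383
open rad nanh.py:31: RuntimeWarning: Mean of empty slice.
  w=m&(im.min(2)>150); W=P[w][:,:2].mean(0)*1000
  ret = um.true_divide(
```

Run:
```python
from h import *
im,d,K,T,o=look("wrist",["vent_button_top"],"pics/e.png")
P=cloud(d,K,T).reshape(-1,3);P=P[d.ravel()>0]
for c in ((.479,.312),(.56,.33)):
    D=P[:,:2]-c; r=np.hypot(*D.T); a=np.degrees(np.arctan2(D[:,1],D[:,0]))
    for lo,hi in((.075,.125),(.125,.2)):
        for a0 in range(-180,180,30):
            m=(P[:,2]>lo)&(P[:,2]<hi)&(a>=a0)&(a<a0+30)&(r>.025)&(r<.15)
            if m.sum()>3: print(c,lo,a0,m.sum(),"rmin",r[m].min().round(3),"zmax",P[m][:,2].max().round(3))
```

```text
wrist vent_button_top 0.89 [234.7 189.5] depth pt [0.4763 0.3112 0.0775]
(0.479, 0.312) 0.075 -180 682 rmin 0.074 zmax 0.124
(0.479, 0.312) 0.075 0 155 rmin 0.073 zmax 0.11
(0.479, 0.312) 0.075 90 106 rmin 0.129 zmax 0.125
(0.479, 0.312) 0.075 120 928 rmin 0.081 zmax 0.125
(0.479, 0.312) 0.075 150 5590 rmin 0.074 zmax 0.125
(0.479, 0.312) 0.125 90 606 rmin 0.129 zmax 0.135
(0.479, 0.312) 0.125 120 4097 rmin 0.084 zmax 0.137
(0.479, 0.312) 0.125 150 1364 rmin 0.101 zmax 0.137
(0.56, 0.33) 0.075 -180 460 rmin 0.07 zmax 0.079
(0.56, 0.33) 0.075 150 48 rmin 0.142 zmax 0.125
(0.56, 0.33) 0.125 150 126 rmin 0.143 zmax 0.134
```

View pics/e.png

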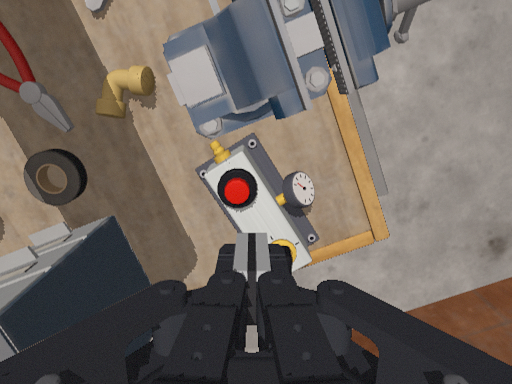

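Button at (234,190) is clear. The vice is about 75 mm away on the -x side, so the closed gripper clears it. I'll descend to just above the cap.

Request:
{"fn": "apply_moves", "kwargs": {"rows": [[0.008, -0.011, -0.02, 0, 0, 0, -1], [0.0165, -0.022, -0.04, 0, 0, 0, -1], [0.0165, -0.022, -0.065, 0, 0, 0, -1], [0.0165, -0.022, -0.09, 0, 0, 0, -1], [0.0165, -0.022, -0.115, 0, 0, 0, -1], [0.0165, -0.022, -0.135, 0, 0, 0, -1], [0.0165, -0.022, -0.155, 0, 0, 0, -1], [0.0165, -0.022, -0.165, 0, 0, 0, -1], [0.0165, -0.022, -0.172, 0, 0, 0, -1], [0.0165, -0.022, -0.174, 0, 0, 0, -1]]}}

```text
t: 4.3
position: [0.4784, 0.3124, 0.2599]
eef_rot: [[-0.929, 0.369, -0.001], [0.369, 0.929, -0.0], [0.001, -0.001, -1.0]]
force: [-0.3, 0.3, 0.6]
opening: -0.004
grip_force: 0.0
```

Run:
```python
from h import *
im,d,K,T,o=look("wrist",["vent_button_top"],"pics/f.png")
s=read_state();print(s["position"],s["force"])
```

```text
[0.47889252 0.31258981 0.26118672] [-0.151117    0.37205533  0.01973555]
```

View pics/f.png

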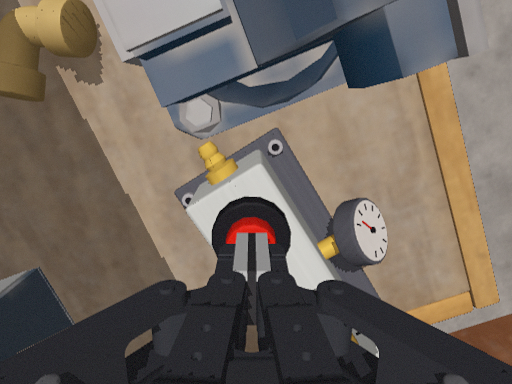

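The fingertips at (252,236) are centred over the red cap. Press.

Request:
{"fn": "apply_moves", "kwargs": {"rows": [[0, 0, -0.004, 0, 0, 0, -1], [0, 0, -0.008, 0, 0, 0, -1], [0, 0, -0.01, 0, 0, 0, -1], [0, 0, -0.011, 0, 0, 0, -1], [0, 0, -0.012, 0, 0, 0, -1], [0, 0, -0.013, 0, 0, 0, -1], [0, 0, -0.014, 0, 0, 0, -1], [0, 0, -0.015, 0, 0, 0, -1], [0, 0, -0.015, 0, 0, 0, -1], [0, 0, -0.015, 0, 0, 0, -1]]}}

```text
t: 5.23
position: [0.4789, 0.3126, 0.2461]
eef_rot: [[-0.929, 0.369, 0.001], [0.369, 0.929, 0.001], [-0.001, 0.001, -1.0]]
force: [-0.2, -0.3, 5.6]
opening: 0.004
grip_force: 2.2
```

Request:
{"fn": "apply_moves", "kwargs": {"rows": [[0, 0, -0.0005, 0, 0, 0, -1], [0, 0, -0.001, 0, 0, 0, -1], [0, 0, -0.001, 0, 0, 0, -1], [0, 0, -0.0015, 0, 0, 0, -1], [0, 0, -0.0015, 0, 0, 0, -1], [0, 0, -0.0015, 0, 0, 0, -1], [0, 0, -0.0015, 0, 0, 0, -1], [0, 0, -0.0015, 0, 0, 0, -1], [0, 0, -0.0015, 0, 0, 0, -1], [0, 0, -0.0015, 0, 0, 0, -1]]}}

```text
t: 6.07
position: [0.4788, 0.3126, 0.2454]
eef_rot: [[-0.93, 0.369, 0.001], [0.369, 0.93, 0.001], [-0.001, 0.001, -1.0]]
force: [-1.2, -0.5, 9.7]
opening: -0.005
grip_force: 5.2
```

Force climbed to 9.7 N with almost no travel, so the button is fully down. Next I'll release it and go back up to look.

Request:
{"fn": "apply_moves", "kwargs": {"rows": [[0, 0, 0.01, 0, 0, 0, -1], [0, 0, 0.03, 0, 0, 0, -1], [0, 0, 0.06, 0, 0, 0, -1], [0.005, 0, 0.09, 0, 0, 0, 1], [0.015, 0, 0.12, 0, 0, 0, 1], [0.025, 0, 0.15, 0, 0, 0, 1], [0.035, 0, 0.175, 0, 0, 0, 1], [0.035, 0, 0.185, 0, 0, 0, 1], [0.035, 0, 0.185, 0, 0, 0, 1], [0.035, 0, 0.185, 0, 0, 0, 1]]}}

```text
t: 6.9
position: [0.5132, 0.3124, 0.4282]
eef_rot: [[-0.929, 0.369, -0.002], [0.369, 0.929, -0.001], [0.001, -0.001, -1.0]]
force: [0.4, 0.5, -0.8]
opening: 0.975
grip_force: 0.0
```

```bash
sed -i 's/(P\[...,2\]>.104)&(d>0)/(P[...,2]>.104)\&(P[...,2]<.118)\&(d>0)/; s/abs(P\[...,2\]-.056)<.004)/abs(P[...,2]-.056)<.004)\&(im.min(2)>90)/' h.py
python3 - <<'E'
from h import *
measure();s=read_state();print(s["position"],s["opening"])
measure()
E
```

```text
wrist vent_button_top 0.81 [238.8 131.2] depth pt [0.4743 0.3151 0.0781]
wrist screw_head 0.91 [288.3 219.3] depth pt [0.5614 0.3291 0.1078]
button n 559 [0.4793 0.3118 0.0767] [0.0244 0.0246 0.0093]
screw c [567.8 328.1] [12.1 41.1] z 0.1077 mark [579.6 322.8] 30 mark dir deg -25.0
blocktop ((523.755126953125, 319.65203857421875), (148.98336791992188, 50.03900146484375), 10.444812774658203) 0.055239584063278446
axis deg 10.468992092965072 dist 90.04012451925547
open rad 2.523393675915572
[0.51277043 0.31233832 0.42688673] 0.9953158823594878
wrist screw_head 0.56 [290.3 220.4] depth pt [0.5609 0.3301 0.1089]
button n 555 [0.4792 0.3118 0.0769] [0.0245 0.025  0.0097]
screw c [567.5 328.3] [12.1 40.3] z 0.1077 mark [579.5 322.9] 34 mark dir deg -24.4
blocktop ((523.7902221679688, 319.7793884277344), (149.0992889404297, 49.800174713134766), 10.459829330444336) 0.05525698426099482
axis deg 10.57905056179808 dist 89.85907407137614
open rad 2.5309394492696953
```

Two readings agree. The screw axis is at (0.5677, 0.3282), the block yaw is 10.5°, and the bar is open 2.53 rad with the mark at -24.7°. The distance to the button is 90 mm as it should be, and the button is back up. To leave the last joint enough range I'll turn the tool +177° before gripping.

Request:
{"fn": "apply_moves", "kwargs": {"rows": [[0.005, 0.0015, 0, 0, 0, 7, 1], [0.01, 0.003, 0, 0, 0, 14, 1], [0.015, 0.0045, 0, 0, 0, 21, 1], [0.02, 0.006, 0, 0, 0, 28, 1], [0.025, 0.0075, 0, 0, 0, 35, 1], [0.03, 0.009, 0, 0, 0, 42, 1], [0.035, 0.0105, 0, 0, 0, 49, 1], [0.04, 0.012, 0, 0, 0, 56, 1], [0.045, 0.0135, 0, 0, 0, 63, 1], [0.05, 0.015, 0, 0, 0, 70, 1]]}}

```text
t: 8.03
position: [0.5637, 0.3276, 0.4285]
eef_rot: [[-0.66, -0.751, -0.001], [-0.751, 0.66, -0.0], [0.001, 0.001, -1.0]]
force: [-0.2, -0.2, 0.3]
opening: 1.005
grip_force: 0.0
```

Request:
{"fn": "apply_moves", "kwargs": {"rows": [[0, 0, 0, 0, 0, 7, 1], [0, 0, 0, 0, 0, 14, 1], [0, 0, 0, 0, 0, 21, 1], [0, 0, 0, 0, 0, 28, 1], [0, 0, 0, 0, 0, 35, 1], [0, 0, 0, 0, 0, 42, 1], [0, 0, 0, 0, 0, 49, 1], [0, 0, 0, 0, 0, 56, 1], [0, 0, 0, 0, 0, 63, 1], [0, 0, 0, 0, 0, 70, 1]]}}

```text
t: 8.87
position: [0.5634, 0.3275, 0.4285]
eef_rot: [[0.48, -0.877, -0.001], [-0.877, -0.48, -0.001], [-0.0, 0.001, -1.0]]
force: [0.6, 0.7, -0.5]
opening: 0.999
grip_force: 0.0
```

Request:
{"fn": "apply_moves", "kwargs": {"rows": [[0, 0, 0, 0, 0, 7, 1], [0, 0, 0, 0, 0, 14, 1], [0, 0, 0, 0, 0, 21, 1], [0, 0, 0, 0, 0, 28, 1], [0, 0, 0, 0, 0, 35, 1], [0, 0, 0, 0, 0, 37, 1], [0, 0, 0, 0, 0, 37, 1], [0, 0, 0, 0, 0, 37, 1], [0, 0, 0, 0, 0, 37, 1], [0, 0, 0, 0, 0, 37, 1]]}}

```text
t: 9.7
position: [0.5636, 0.3275, 0.429]
eef_rot: [[0.909, -0.418, -0.0], [-0.418, -0.909, -0.0], [-0.0, 0.0, -1.0]]
force: [-0.2, 0.7, -0.4]
opening: 1.003
grip_force: 0.0
```

Run:
```python
from h import *
s=read_state();print(s["position"],np.round(s["eef_rot"],3).tolist(),s["qpos"],s["t"])
measure()
im,d,K,T,o=look("wrist",["screw_head"],"pics/g.png")
```

```text
[0.56358672 0.32746694 0.42902392] [[0.909, -0.418, -0.0], [-0.418, -0.909, -0.0], [-0.0, 0.0, -1.0]] [ 4.03332156e-01  4.67663007e-01  3.33434558e-01  1.43697304e+00
 -7.15434951e-05 -2.30728582e+00] 9.7
wrist vent_button_top 0.77 [305.  231.6] depth pt [0.4802 0.3061 0.0786]
wrist screw_head 0.84 [250.9 164.8] depth pt [0.5712 0.3245 0.1079]
button n 445 [0.4798 0.3114 0.0767] [0.0247 0.0251 0.0059]
screw c [567.7 328.3] [11.3 41.6] z 0.1078 mark [576.4 324.1] 50 mark dir deg -24.5
blocktop ((521.773193359375, 330.18499755859375), (149.48521423339844, 71.06216430664062), 10.45128059387207) 0.055301903603184155
axis deg 10.880067950388465 dist 89.50939644868289
open rad 2.5241882027678355
wrist screw_head 0.95 [249.8 165.8] depth pt [0.571  0.3257 0.1084]
```

View pics/g.png

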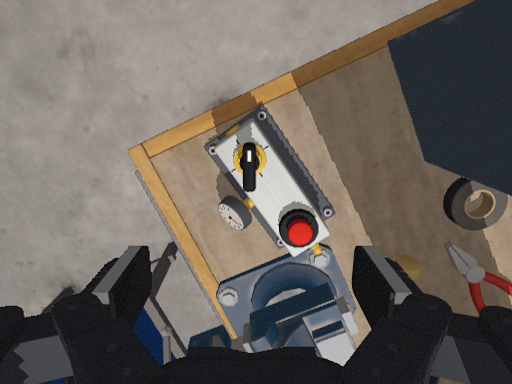

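The opposite view agrees: screw at (249,166) in the image, centre (0.5677, 0.3283). Descend and grip.

Request:
{"fn": "apply_moves", "kwargs": {"rows": [[0.004, 0.001, -0.025, 0, 0, 0, 1], [0.004, 0.001, -0.05, 0, 0, 0, 1], [0.004, 0.001, -0.075, 0, 0, 0, 1], [0.004, 0.001, -0.1, 0, 0, 0, 1], [0.004, 0.001, -0.125, 0, 0, 0, 1], [0.004, 0.001, -0.145, 0, 0, 0, 1], [0.004, 0.001, -0.16, 0, 0, 0, 1], [0.004, 0.001, -0.17, 0, 0, 0, 1], [0.004, 0.001, -0.177, 0, 0, 0, 1], [0.004, 0.001, -0.177, 0, 0, 0, 1]]}}

```text
t: 10.78
position: [0.5673, 0.3283, 0.2509]
eef_rot: [[0.909, -0.417, -0.002], [-0.417, -0.909, -0.001], [-0.001, 0.002, -1.0]]
force: [0.3, 0.6, 0.1]
opening: 1.002
grip_force: 0.0
```

Request:
{"fn": "apply_moves", "kwargs": {"rows": [[0, 0, 0, 0, 0, 0, 0.3], [0, 0, 0, 0, 0, 0, -0.2], [0, 0, 0, 0, 0, 0, -0.5], [0, 0, 0, 0, 0, 0, -1], [0, 0, 0, 0, 0, 0, -1], [0, 0, 0, 0, 0, 0, -1], [0, 0, 0, 0, 0, 0, -1], [0, 0, 0, 0, 0, 0, -1], [0, 0, 0, 0, 0, 0, -1], [0, 0, 0, 0, 0, 0, -1]]}}

```text
t: 11.62
position: [0.5676, 0.3282, 0.2529]
eef_rot: [[0.909, -0.417, 0.0], [-0.417, -0.909, -0.001], [0.001, 0.0, -1.0]]
force: [-0.5, -2.9, 5.7]
opening: 0.129
grip_force: 60.0
```

Run:
```python
from h import *
s=read_state();print({k:np.round(s[k],3).tolist() for k in("position","force","wrist_torque","opening","grip_force","qpos")})
```

```text
{'position': [0.568, 0.328, 0.253], 'force': [-0.468, -2.896, 5.675], 'wrist_torque': [-0.531, 0.338, -0.008], 'opening': 0.129, 'grip_force': 59.992, 'qpos': [0.402, 0.544, 0.02, 1.047, -0.001, -2.309]}
```

Gripped at an opening of about 11 mm. Next I'll turn clockwise; seating is about -145° away.

Request:
{"fn": "apply_moves", "kwargs": {"rows": [[0, 0, 0, 0, 0, -6, -1], [0, 0, 0, 0, 0, -12, -1], [0, 0, 0, 0, 0, -18, -1], [0, 0, 0, 0, 0, -24, -1], [0, 0, 0, 0, 0, -30, -1], [0, 0, 0, 0, 0, -36, -1], [0, 0, 0, 0, 0, -42, -1], [0, 0, 0, 0, 0, -48, -1], [0, 0, 0, 0, 0, -54, -1], [0, 0, 0, 0, 0, -60, -1]]}}

```text
t: 12.45
position: [0.5686, 0.3289, 0.253]
eef_rot: [[0.088, -0.996, 0.003], [-0.996, -0.088, 0.001], [-0.001, -0.003, -1.0]]
force: [2.2, 1.5, 1.6]
opening: 0.128
grip_force: 59.3
```

Request:
{"fn": "apply_moves", "kwargs": {"rows": [[0, 0, 0, 0, 0, -6, -1], [0, 0, 0, 0, 0, -12, -1], [0, 0, 0, 0, 0, -18, -1], [0, 0, 0, 0, 0, -24, -1], [0, 0, 0, 0, 0, -30, -1], [0, 0, 0, 0, 0, -36, -1], [0, 0, 0, 0, 0, -42, -1], [0, 0, 0, 0, 0, -48, -1], [0, 0, 0, 0, 0, -54, -1], [0, 0, 0, 0, 0, -60, -1]]}}

```text
t: 13.28
position: [0.5698, 0.3283, 0.253]
eef_rot: [[-0.819, -0.574, 0.006], [-0.574, 0.819, 0.0], [-0.005, -0.003, -1.0]]
force: [7.5, -2.4, 0.1]
opening: 0.129
grip_force: 59.2
```

Request:
{"fn": "apply_moves", "kwargs": {"rows": [[0, 0, 0, 0, 0, -3, -1], [0, 0, 0, 0, 0, -6, -1], [0, 0, 0, 0, 0, -9, -1], [0, 0, 0, 0, 0, -12, -1], [0, 0, 0, 0, 0, -15, -1], [0, 0, 0, 0, 0, -17, -1], [0, 0, 0, 0, 0, -19, -1], [0, 0, 0, 0, 0, -20, -1], [0, 0, 0, 0, 0, -20, -1], [0, 0, 0, 0, 0, -20, -1]]}}

```text
t: 14.12
position: [0.57, 0.3279, 0.253]
eef_rot: [[-0.965, -0.263, 0.006], [-0.263, 0.965, -0.001], [-0.006, -0.002, -1.0]]
force: [7.3, -4.2, -0.3]
opening: 0.134
grip_force: 59.3
```

```bash
cat >> h.py <<'E'
def st():
    s=read_state();print({k:np.round(s[k],3).tolist() for k in("t","position","force","wrist_torque","opening","grip_force","qpos")})
    y=np.array(s["eef_rot"])[:,0]; print("tool x az",np.degrees(np.arctan2(y[1],y[0])))
E
python3 -c "
from h import *
st()"
```

```text
{'t': 14.117, 'position': [0.57, 0.328, 0.253], 'force': [7.326, -4.248, -0.253], 'wrist_torque': [-0.709, -1.229, -0.099], 'opening': 0.134, 'grip_force': 59.331, 'qpos': [0.401, 0.545, 0.022, 1.042, -0.003, 0.134]}
tool x az -164.75099888253894
```

Request:
{"fn": "apply_moves", "kwargs": {"rows": [[0, 0, 0, 0, 0, -0.5, -1], [0, 0, 0, 0, 0, -1, -1], [0, 0, 0, 0, 0, -1.5, -1], [0, 0, 0, 0, 0, -2, -1], [0, 0, 0, 0, 0, -2.5, -1], [0, 0, 0, 0, 0, -3, -1], [0, 0, 0, 0, 0, -3.5, -1], [0, 0, 0, 0, 0, -4, -1], [0, 0, 0, 0, 0, -4, -1], [0, 0, 0, 0, 0, -4, -1]]}}

```text
t: 14.95
position: [0.57, 0.3278, 0.2529]
eef_rot: [[-0.981, -0.195, 0.006], [-0.195, 0.981, -0.001], [-0.006, -0.002, -1.0]]
force: [7.4, -4.4, 0.2]
opening: 0.13
grip_force: 59.4
```

```bash
python3 -c "
from h import *
st()"
```

```text
{'t': 14.95, 'position': [0.57, 0.328, 0.253], 'force': [7.429, -4.409, 0.235], 'wrist_torque': [-0.839, -1.196, 0.008], 'opening': 0.13, 'grip_force': 59.356, 'qpos': [0.401, 0.545, 0.022, 1.042, -0.003, 0.204]}
tool x az -168.75278764976713
```

Request:
{"fn": "apply_moves", "kwargs": {"rows": [[0, 0, 0, 0, 0, -0.5, -1], [0, 0, 0, 0, 0, -1, -1], [0, 0, 0, 0, 0, -1.5, -1], [0, 0, 0, 0, 0, -2, -1], [0, 0, 0, 0, 0, -2, -1], [0, 0, 0, 0, 0, -2, -1], [0, 0, 0, 0, 0, -2, -1], [0, 0, 0, 0, 0, -2, -1], [0, 0, 0, 0, 0, -2, -1], [0, 0, 0, 0, 0, -2, -1]]}}

```text
t: 15.78
position: [0.57, 0.3278, 0.2529]
eef_rot: [[-0.987, -0.163, 0.006], [-0.163, 0.987, -0.001], [-0.006, -0.002, -1.0]]
force: [7.4, -4.4, -0.7]
opening: 0.126
grip_force: 60.7
```

```bash
python3 -c "
from h import *
st()"
```

```text
{'t': 15.783, 'position': [0.57, 0.328, 0.253], 'force': [7.386, -4.443, -0.741], 'wrist_torque': [-0.916, -1.271, 0.854], 'opening': 0.126, 'grip_force': 60.731, 'qpos': [0.401, 0.545, 0.022, 1.042, -0.004, 0.237]}
tool x az -170.64636387930554
```

Torque jumped to 0.85 N·m at -170.6° (the expected seat is -169.5°), so it's seated. Back off a quarter turn.

Request:
{"fn": "apply_moves", "kwargs": {"rows": [[0, 0, 0, 0, 0, 6, -1], [0, 0, 0, 0, 0, 12, -1], [0, 0, 0, 0, 0, 18, -1], [0, 0, 0, 0, 0, 24, -1], [0, 0, 0, 0, 0, 30, -1], [0, 0, 0, 0, 0, 36, -1], [0, 0, 0, 0, 0, 42, -1], [0, 0, 0, 0, 0, 48, -1], [0, 0, 0, 0, 0, 54, -1], [0, 0, 0, 0, 0, 60, -1]]}}

```text
t: 16.62
position: [0.5692, 0.3287, 0.253]
eef_rot: [[-0.348, -0.937, 0.004], [-0.937, 0.348, 0.002], [-0.003, -0.004, -1.0]]
force: [3.8, 0.7, 1.5]
opening: 0.129
grip_force: 59.5
```

Request:
{"fn": "apply_moves", "kwargs": {"rows": [[0, 0, 0, 0, 0, 5, -1], [0, 0, 0, 0, 0, 10, -1], [0, 0, 0, 0, 0, 15, -1], [0, 0, 0, 0, 0, 20, -1], [0, 0, 0, 0, 0, 25, -1], [0, 0, 0, 0, 0, 28, -1], [0, 0, 0, 0, 0, 30, -1], [0, 0, 0, 0, 0, 30.5, -1], [0, 0, 0, 0, 0, 30.5, -1], [0, 0, 0, 0, 0, 30.5, -1]]}}

```text
t: 17.45
position: [0.5685, 0.3289, 0.2529]
eef_rot: [[0.17, -0.985, 0.003], [-0.985, -0.17, 0.001], [-0.001, -0.003, -1.0]]
force: [3.1, 1.7, 2.7]
opening: 0.128
grip_force: 59.9
```

Run:
```python
from h import *
st()
im,d,K,T,o=look("wrist",["screw_head","vent_button_top"])
cv2.imwrite("pics/i.png",cv2.resize(im[:,:,::-1],None,fx=1.5,fy=1.5))
im,d,K,T,o=look("scene",["screw_head","brass_elbow","wax_tin","tape_black"])
cv2.imwrite("pics/j.png",cv2.resize(im[120:340,130:310,::-1],None,fx=2.7,fy=2.7))
```

```text
{'t': 17.45, 'position': [0.569, 0.329, 0.253], 'force': [3.105, 1.747, 2.703], 'wrist_torque': [0.291, -0.751, 0.039], 'opening': 0.128, 'grip_force': 59.88, 'qpos': [0.402, 0.545, 0.021, 1.044, 0.0, -1.34]}
tool x az -80.18507750463769
wrist screw_head 0.57 [252.6 261.7] depth pt [0.569  0.3197 0.1082]
wrist vent_button_top 0.95 [449.9 242.2] depth pt [0.4788 0.3103 0.0779]
scene screw_head 0.52 [245.3 176.4] depth pt [0.5646 0.312  0.1048]
scene brass_elbow 0.75 [185.5 258.2] depth pt [0.3373 0.2129 0.0235]
scene wax_tin 0.95 [275.5 321.8] depth pt [ 0.3719 -0.0488  0.0337]
scene tape_black 0.92 [239.5 283. ] depth pt [0.3899 0.0883 0.0171]
```

View pics/i.png

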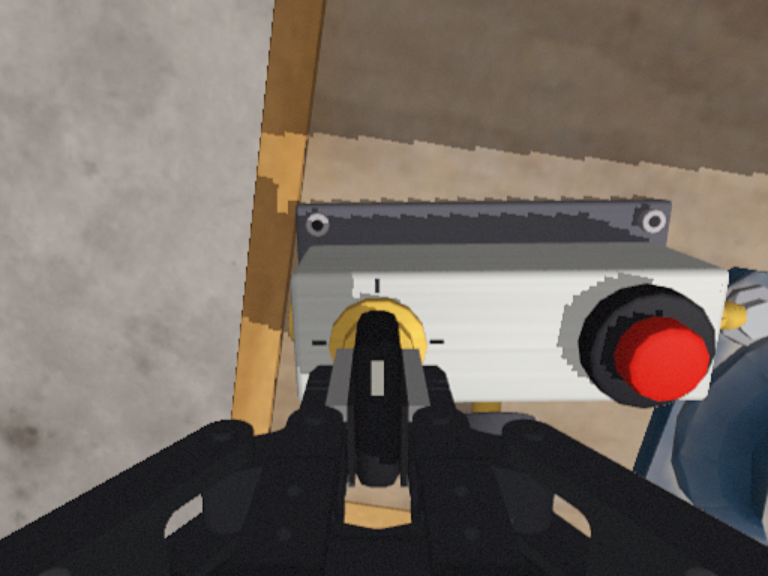

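View pics/j.png

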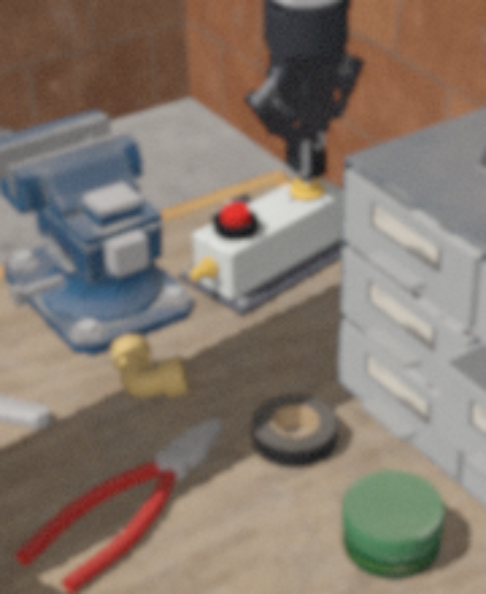

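In the wrist picture the bar, at (377,380), lies across the block in line with the quarter-turn tick at (377,285). The button is up, the grip is holding at 60 N, and the bystanders in the scene crop haven't moved.

```bash
python3 -c "
from rig import *
print(hand_in())"
```

```text
the job is handed in; nothing more can be done
None
```

I pressed the vent button fully down and it sprang back. I then seated the thumbscrew clockwise, backed it off a quarter turn (about 90°, to within a degree or so) and handed in at about 17.5 s with the fingers still gripping it; the loose things on the bench were not disturbed.

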